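Press the cork pad onto a stoneware cup

TASK

Loosen the clamp knob on the pad press, slide the press head along its rail until the rubber foot is centred over the cork pad on the square cup, and tighten the knob again. Then push the spring plunger down until its top is level with the top of the small index pin beside it (18 mm down) and finish holding it there: do not let go. Leave the cups and the other ware where they stand.

Things in the scene. Friction and masses are not known exactly. Their poses are not given: they have to be found in the camera images.
- press: Fixed bench press of grey painted metal: base plate 240 x 420 x 12 mm, origin at the centre of its underside, x across the plate away from the robot, y along the rail, z up. A steel rail (30 wide, 24 high) runs along y at x = +60 mm between two uprights at y = +-180 mm; the uprights' tops are 167 mm above the table, the rail's top 157 mm. The press may stand turned by up to 0.25 rad.
- head (a joint): Slide of the aluminium press head (60 mm wide along the rail) along the rail, in m: 0 = parked at the -y end (head centre at press y = -120 mm), growing towards the press's +y, up to 0.24. Loose, it slides with about 1.5 N (the gripped knob may serve as handle) and stays put; clamped, it resists over 25 N. It carries the knob (over the rail) and, 90 mm nearer the robot, the plunger.
- clamp (a joint): Clamp knob on top of the head, in rad, stops at 0 and 1.4. It grows clockwise seen from above, which tightens: below 0.5 it is loose, above 1.0 tight; it starts tight at 1.1 to 1.3. It turns with 0.1 to 0.25 N m and stays where it is left.
- clamp_grip (a point): Point on the vertical axis of the clamp knob at the height to grip, 206 mm above the table. The knob is black: a disc 44 mm across, 8 mm thick, with an upright bar grip 42 x 14 mm, 30 mm tall on it, its top 7 mm above this point and the disc's upper face 23 mm below it. The point's axes turn with the knob: x along the bar, z up; at clamp = 0 the bar lies along the press's x.
- plunger (a joint): Downward travel of the plunger in m: 0 = up (at rest), hard stop at 0.028; to be held at 0.018. Its return spring takes 3.5 N to start and 0.25 N per mm. From 10 mm on the foot rests on the pad and a second spring adds 2.5 N and 0.5 N per mm: about 14.5 N at 18 mm. It rises by itself when let go.
- plunger_top (a point): Centre of the plunger's flat round top, a dark steel cap 40 mm across, 10 mm thick; 200 mm above the table at rest, 182 mm when pressed as asked. z up; it moves with the cap.
- pin_top (a point): Top of the index pin, a steel pin 8 mm thick standing on the head 36 mm to the +y side of the plunger; its top is 182 mm above the table and does not move with the plunger.
- foot: Round rubber foot at the plunger's lower end, 36 mm across, 12 mm thick, on the plunger's axis; origin at the centre of its underside, 88 mm above the table at rest. It is sprung and gives up to 20 mm against the plunger.
- square_cup: The cup to be padded: a loose sand-brown stoneware cup standing mouth down on the press base under the plunger's path; square body 60 x 60 mm, 62 mm tall without the pad, loop handle reaching 22 mm out on its -x side. Origin at the centre of its underside. 0.22 to 0.37 kg. It may be the nearer or the farther of the two cups along the rail.
- pad_top (a point): Centre of the upper face of the cork pad (44 mm disc, 4 mm thick) fixed on the square cup, 78 mm above the table.
- round_cup: A round pale tapered cup without a pad, 64 mm across, 62 mm tall, also mouth down on the press base; leave alone. Origin at the centre of its underside.
- pads: Stack of spare cork pads, 44 mm across, 20 mm tall, on the press base; leave alone. Origin under its centre.
- mug_a: Sand-brown mug, 80 mm across, 85 mm tall, on the table at the left; leave alone. Origin under its centre.
- mug_b: Pale mug, 80 mm across, 85 mm tall, on the table at the right; leave alone. Origin under its centre.
- bowl: Rust-brown bowl, 120 mm across, 50 mm tall, on the table at the left; leave alone. Origin under its centre.
- brush: Brush lying on the table at the right; leave alone. Origin under its middle.
- jar: Glass jar, 70 mm across, 90 mm tall, on the table at the right; leave alone. Origin under its centre.

How it is judged:
By the outcome, as a careful person would: the job done as asked, in the order asked, and still so for the second after the job is handed in, while the arm keeps its last pose, push and grip.
It also fails if it takes over 54 s, if anything falls off the work surface, if the arm or the gripper's body presses on something with over 40 N, if the wrist force passes 120 N, or if a joint passes its speed limit or range.

ROBOT

A 7-joint arm with a two-finger parallel gripper is mounted at the origin on the work surface. World frame = base frame: x ahead of the robot, y to its left, z up, the work surface at z = 0. Lengths are in mm, angles in rad, forces in N, time in s.
With the tool pointing down it reaches from about 375 to 925 mm from the base axis. Payload 3.1 kg.
Tool frame: the origin (TCP) lies midway between the tips of the shut fingers; the grasp point (between the pads) lies arm.grip_point_offset behind it (arm.grip_point_offset is the distance from the TCP to the grasp point, in mm); z points along the fingers, y is the line along which they close (so a half turn about z gives the same grasp; the last joint's range is limited). The gripper opens to 85 mm and grips with 20 to 120 N. Pads are 22 mm wide; open, the fingers measure 114 mm over their backs; the gripper's body (76 mm by 85 mm) begins 54 mm behind the grasp point. The pads swing forward as they close: fully open they stand 13 mm farther back than shut.
Start: joints at [1.198, 0.383, 0.044, 1.598, -0.018, 1.161, -0.05], TCP at [176.4, -625.608, 231.269] pointing down, gripper open.
Joint ranges: [-2.61, 2.61], [-0.41, 2.15], [-1.48, 1.57], [0, 2.5], [-1.57, 4.71], [0.05, 1.97], [-2.85, 2.85]. Speed limits (rad/s): [2.79, 2.79, 3.14, 3.14, 3.14, 3.14, 3.14].

INTERFACE

Orientations are given as a unit quaternion [x, y, z, w].
In Python, from cell import arm gives the robot as it stands.
- The arm moves only by the shell command python3 steer.py 'ROWS' [OPENING] [FORCE]. ROWS is a JSON list of rows, 1 to 10 of them, each an object with the fields sx, sy, sz (the shift in mm), turn (a turn about the tool's z in rad); a field left out counts as zero; each row shifts and turns the commanded pose from where the row before left it, along the tool's axes as they then stand; what a row does not reach is not made up. A row lasts 1/10 s, in which the tool goes at most 50 mm and 0.15 rad, less where a joint would pass 70% of its speed; a pose out of reach is approached as far as the arm can. OPENING is the finger opening in mm, set as the command begins (- or left out keeps the last). The fingers move at their own pace and stop on an object; FORCE is the grip in N (left out, the last holds). Time passes only in rows, so rows that do not move let the fingers close. It prints the time, the measured TCP pose, the force, the opening and the grip force at its end. Input that does not fit is refused with a message, and nothing moves.
- arm.get_state(): the state, without advancing time (a new reading comes with each control period).
- arm.grab_frame(name): name is "scene" or "top"; returns a dict with "img" (480x640x3 uint8, red, green, blue), "fx", "fy", "cx", "cy" (pixels), "k1" (the pictures are not rectified: a ray, as slopes to the right and down, at radius r is drawn at 1 + k1 r^2 times it, then the intrinsics apply), "extrinsics" (4x4, takes a point from camera to world coordinates). Camera axes: x right, y up, looking along -z (the intrinsics and any distortion apply to the point x, -y, -z); pixel columns grow to the right and rows downward; lengths in mm; the calibration is good to about 2 mm. A picture is of the moment at which its call begins. There is no depth.
- arm.job_done(): hands the job in; it is judged then, once.
The state is a dict: "time_s": time; "joint_positions": joint angles; "qvel": joint speeds; "tau": joint torques, N m; "position": TCP position; "orientation": TCP orientation; "wrist_force": force on the tool from outside, world axes, zero at the start; "torque": the same for the moment, N m; "finger_gap": finger opening in mm; "grip_force": force on a finger pad.
Only numpy, scipy, OpenCV 4.12 (cv2) and the standard library are available. Lean on these libraries where they do the work, as an engineer would, in place of code of your own. Each camera call takes 0.05 s, during which the arm holds its last target. There are 200 camera calls.

## Working session

There is one attempt and no reset: what is moved stays moved. The work goes in short steps, Python scripts to look and compute and a shell command to move; the robot and the scene stay as the last step left them, time stands still between calls to the robot, and variables do not carry over. Pictures are saved under pics/ and viewed, at most 10 in all, crops included, and the job is handed in when it is done.

```bash
ls; mkdir -p pics
cat > h.py <<'E'
import numpy as np, cv2
from cell import arm
def ray(f,u,v):
    K=np.array([[f["fx"],0,f["cx"]],[0,f["fy"],f["cy"]],[0,0,1.]])
    d=cv2.undistortPoints(np.array([[[u,v]]],float),K,np.array([f["k1"],0,0,0.]))[0,0]
    E=np.array(f["extrinsics"]); return E[:3,3],E[:3,:3]@np.array([d[0],-d[1],-1])
def onz(f,u,v,z):
    o,d=ray(f,u,v); return (o+d*(z-o[2])/d[2])[:2]
def proj(f,p):
    E=np.array(f["extrinsics"]); q=E[:3,:3].T@(np.array(p,float)-E[:3,3]); a=q[0]/-q[2]; b=-q[1]/-q[2]; s=1+f["k1"]*(a*a+b*b)
    return f["fx"]*a*s+f["cx"], f["fy"]*b*s+f["cy"]
E
python3 - <<'E'
from h import *
for n in("top","scene"):
    f=arm.grab_frame(n); cv2.imwrite(f"pics/{n}0.png",f["img"][:,:,::-1]); print(n,{k:f[k] for k in("fx","fy","cx","cy","k1")},np.round(f["extrinsics"],3).tolist())
    import pickle; pickle.dump(f,open(n+"0.pkl","wb"))
s=arm.get_state(); print(s["position"],s["orientation"],s["time_s"],arm.grip_point_offset,s["finger_gap"])
E
```

```text
cell.py
pics
steer.py
top {'fx': 619.5078399901705, 'fy': 619.5078399901705, 'cx': 317.47017072264333, 'cy': 242.12778565682203, 'k1': -0.1000981849378877} [[-0.014, 0.981, -0.193, 153.869], [-1.0, -0.015, -0.0, -70.671], [-0.003, 0.193, 0.981, 1950.204], [0.0, 0.0, 0.0, 1.0]]
scene {'fx': 481.8095943590708, 'fy': 481.8095943590708, 'cx': 322.19133641492067, 'cy': 232.10661083212204, 'k1': 0.04089086727537312} [[0.373, -0.789, 0.489, 1253.277], [0.928, 0.324, -0.185, -348.895], [-0.012, 0.523, 0.852, 1387.709], [0.0, 0.0, 0.0, 1.0]]
[ 176.14706312 -624.79187702  229.97417465] [ 9.90572696e-01  1.36982693e-01 -2.14432072e-04 -1.19545467e-03] 0.1 18.700000000000003 85.73320127568464
```

View pics/top0.png

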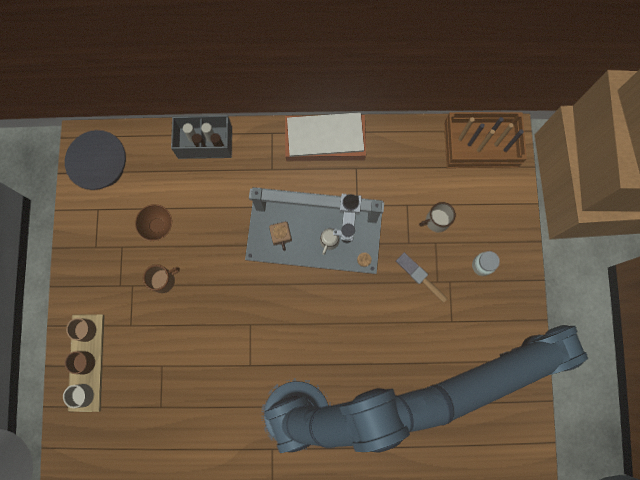

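View pics/scene0.png

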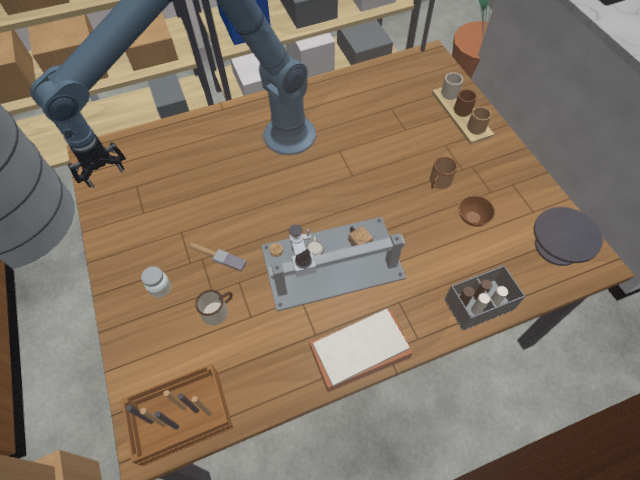

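The top view shows the press at about (315,230). The knob is at (350,201), the plunger cap at (348,230), the square cup at (280,233), the round cup at (330,238) and the spare pads at (364,260). The scene view shows the same layout, with the arm clear of the press. Next I'll enlarge both.

Run:
```python
import cv2,numpy as np
a=cv2.imread("pics/top0.png")[180:285,240:392]; b=cv2.imread("pics/scene0.png")[210:312,255:415]
a=cv2.resize(a,(0,0),fx=5,fy=5,interpolation=cv2.INTER_CUBIC)[:,:760]; b=cv2.resize(b,(0,0),fx=5,fy=5,interpolation=cv2.INTER_CUBIC)
cv2.imwrite("pics/topc.png",a); cv2.imwrite("pics/scenec.png",b)
```

```text
(no output)
```

View pics/topc.png

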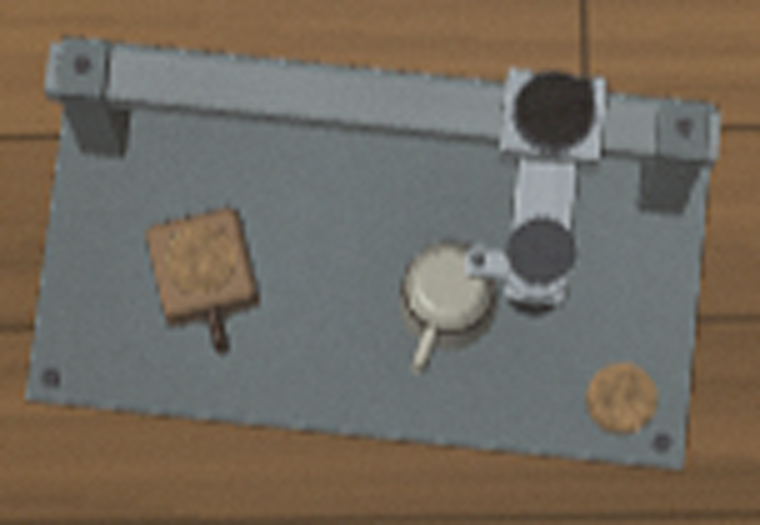

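View pics/scenec.png

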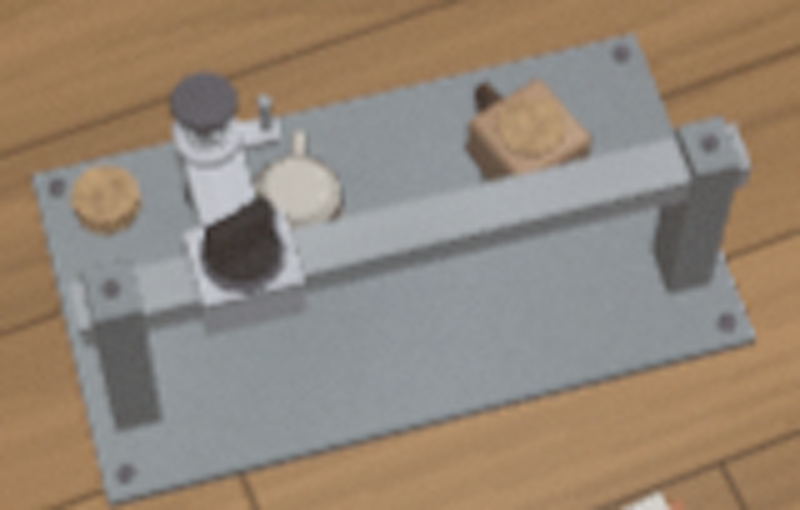

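Crop 1 (top ×5): upright bolts at (82,64) and (684,127), base corners at (26,401) and (683,467), the knob disc centre near (554,110), the cap at (541,250) and the pad at (200,260). Crop 2 (scene ×5): upright bolts at (111,288) and (710,143), the cap at (204,102), the pin top at (265,100), the knob near (240,243) and the pad at (531,130).

Run:
```python
from h import *
import pickle
T=pickle.load(open("top0.pkl","rb")); S=pickle.load(open("scene0.pkl","rb"))
t=lambda u,v,z:onz(T,(u+.5)/5-.5+240,(v+.5)/5-.5+180,z)
s=lambda u,v,z:onz(S,(u+.5)/5-.5+255,(v+.5)/5-.5+210,z)
def rot(a): return np.array([[np.cos(a),-np.sin(a)],[np.sin(a),np.cos(a)]])
for n,g,L,R,cap,pad in(("top",t,(82,64),(684,127),(541,250),(200,260)),("scene",s,(710,143),(111,288),(204,102),(531,130))):
    l=g(*L,167);r=g(*R,167);d=l-r;yaw=np.arctan2(-d[0],d[1]);m=(l+r)/2;o=m-rot(yaw)@[60,0]
    print(n,"len",np.linalg.norm(d),"yaw",yaw,"origin",o)
    for k,p in(("cap",g(*cap,200)),("pad",g(*pad,78))): print(k,p,"press",rot(yaw).T@(p-o))
def kn(n,f,x0,y0,x1,y1):
    im=f["img"][y0:y1,x0:x1].astype(int); m=((im.max(2)<62)).astype(np.uint8)
    k,lab,st,ce=cv2.connectedComponentsWithStats(m); 
    for i in range(1,k):
        if st[i,4]>15: print(n,"dark",st[i],ce[i]+[x0,y0],"z195",onz(f,*(ce[i]+[x0,y0]),195),"z213",onz(f,*(ce[i]+[x0,y0]),213))
kn("top",T,338,190,364,240);kn("scene",S,285,220,320,275)
c=lambda g,P,z:[g(*p,z) for p in P]
a,b=c(t,[(26,401),(683,467)],12);d=a-b;print("base edge yaw",np.arctan2(-d[0],d[1]),np.linalg.norm(d),"o",(a+b)/2+rot(np.arctan2(-d[0],d[1]))@[120,0])
P=[(36,178),(632,36),(752,340),(112,502)];q=c(s,P,12);print("scene base",np.mean(q,0),[np.linalg.norm(q[i]-q[i-1]) for i in range(4)], np.arctan2(*( (q[1]-q[0])*[-1,1])))
```

```text
top len 360.7820926415031 yaw -0.12317332477031905 origin [576.1972632 -60.2271704]
cap [ 532.92340688 -158.14768605] press [ -30.91528233 -102.49536255]
pad [556.2223685   46.70517161] press [-32.96149242 103.66803848]
scene len 360.4261901967342 yaw -0.11911716177026559 origin [574.190061   -61.11820069]
cap [ 535.3892061  -160.34123218] press [ -26.73467398 -103.13085632]
pad [560.0662864   43.83173121] press [-26.49548823 102.52784167]
top dark [  6   5  15  14 169] [350.73964497 201.24852071] z195 [ 618.76837487 -169.06648196] z213 [ 614.00072602 -168.057413  ]
scene dark [16 35  9  6 18] [304.61111111 257.38888889] z195 [ 627.38410481 -166.88074231] z213 [ 636.82989088 -169.62765294]
base edge yaw -0.11611645928789621 418.581444654197 o [575.4693939  -60.01894887]
scene base [576.71821665 -62.05846162] [np.float64(236.43172382239823), np.float64(414.23820301770263), np.float64(237.92388594811058), np.float64(413.1009782340743)] -0.11588176219791202
```

```bash
python3 steer.py '[{"sz":-4, "turn":-0.15}, {"sz":-4, "turn":-0.15}, {"sz":-4, "turn":-0.15}, {"sz":-4, "turn":-0.15}, {"sz":-4, "turn":-0.15}, {"sz":-4, "turn":-0.15}, {"sz":-4, "turn":-0.15}, {"sz":-4, "turn":-0.15}, {"sz":-4, "turn":-0.15}, {"sz":-4, "turn":-0.15}]' 50
cat >> h.py <<'E'
from scipy.spatial.transform import Rotation as Ro
def to(p,yawx=None):
    s=arm.get_state(); R=Ro.from_quat(s["orientation"]); M=R.as_matrix()
    y=np.arctan2(M[1,0],M[0,0])
    print("t",s["time_s"],"pos",np.round(s["position"],1),"tool d",np.round(M.T@(np.array(p)-s["position"]),1),"yawx",round(y,3),"turn",None if yawx is None else round(y-yawx,3),"zaxis",np.round(M[:,2],3),"F",np.round(s["wrist_force"],1),"j7",round(s["joint_positions"][6],2))
E
python3 -c "
from h import *
to((622.8,-169.6,250),1.82)
T=__import__('pickle').load(open('scene0.pkl','rb'))
for th in (1.1,1.3):
  a=-.12-th
  for s in(-21,21): print(th,[5*(c+.5-o)-.5 for c,o in zip(proj(T,(622.8+s*np.cos(a),-169.6+s*np.sin(a),213)),(255,210))])
"
```

```text
time_s: 1.1
position: [176.2, -625.1, 270.5]
orientation: [0.629, 0.777, 0.0, -0.001]
wrist_force: [-0.8, -0.8, 0.2]
finger_gap: 49.8
grip_force: 0.0
t 1.1 pos [ 176.2 -625.1  270.5] tool d [352.3 531.9  21. ] yawx 1.781 turn -0.039 zaxis [-0.001  0.002 -1.   ] F [-0.8 -0.8  0.2] j7 1.39
1.1 [np.float64(269.5573248460424), np.float64(196.31349543487116)]
1.1 [np.float64(212.48299220477247), np.float64(240.78351326496016)]
1.3 [np.float64(273.8955610735338), np.float64(201.54762346646902)]
1.3 [np.float64(208.18583387439145), np.float64(235.44682386028325)]
```

```bash
python3 steer.py '[{"sx":25, "sy":38, "turn":-0.004}, {"sx":25, "sy":38, "turn":-0.004}, {"sx":25, "sy":38, "turn":-0.004}, {"sx":25, "sy":38, "turn":-0.004}, {"sx":25, "sy":38, "turn":-0.004}, {"sx":25, "sy":38, "turn":-0.004}, {"sx":25, "sy":38, "turn":-0.004}, {"sx":25, "sy":38, "turn":-0.004}, {"sx":25, "sy":38, "turn":-0.004}, {"sx":25, "sy":38}]' ; python3 -c "
from h import *
to((622.8,-169.6,250),1.82)"
```

```text
time_s: 2.1
position: [492.5, -296.5, 270.8]
orientation: [0.617, 0.787, -0.0, -0.0]
wrist_force: [1.1, -1.2, -0.4]
finger_gap: 50.0
grip_force: 0.0
t 2.1 pos [ 492.5 -296.5  270.8] tool d [ 92.4 156.7  20.7] yawx 1.811 turn -0.009 zaxis [-0.001  0.    -1.   ] F [ 1.1 -1.2 -0.4] j7 0.62
```

```bash
python3 steer.py '[{"sx":18, "sy":31}, {"sx":18, "sy":31}, {"sx":18, "sy":31}, {"sx":18, "sy":31}, {"sx":20, "sy":33}, {}, {}]' ; python3 -c "
from h import *
to((622.8,-169.6,188.5),1.82)
f=arm.grab_frame('scene'); cv2.imwrite('pics/s1.png',cv2.resize(f['img'][160:310,235:435,::-1],(800,600),interpolation=cv2.INTER_CUBIC))"
```

```text
time_s: 2.8
position: [622.7, -169.7, 270.4]
orientation: [0.616, 0.788, -0.0, -0.001]
wrist_force: [-0.4, -0.3, -0.6]
finger_gap: 50.0
grip_force: 0.0
t 2.8 pos [ 622.7 -169.7  270.4] tool d [-0.   0.2 81.9] yawx 1.814 turn -0.006 zaxis [-0.001  0.001 -1.   ] F [-0.4 -0.3 -0.6] j7 0.29
```

View pics/s1.png

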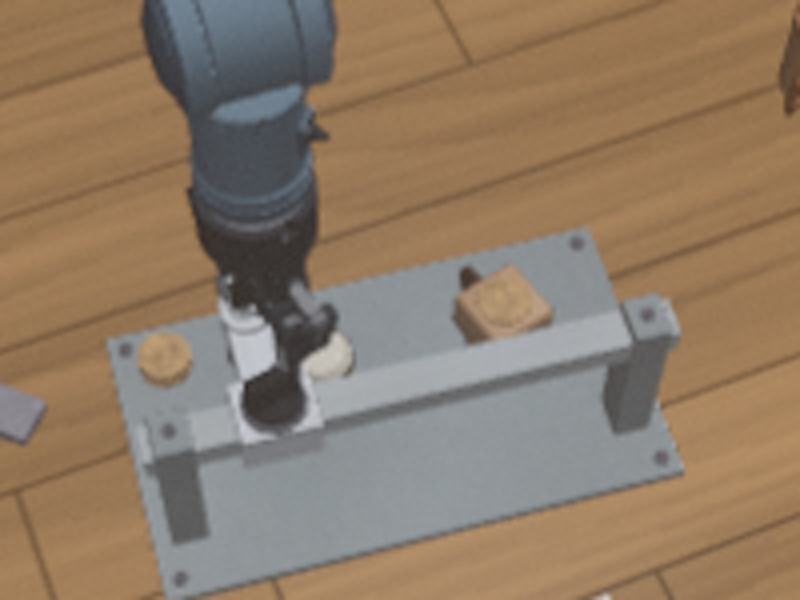

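The arm hovers over the knob at (275,400) in the crop, fingers straddling it, and nothing has been touched. Next is the descent.

```bash
python3 steer.py '[{"sz":20}, {"sz":20}, {"sz":15}, {"sz":12}, {"sz":8}, {"sz":6}, {}, {}]' ; python3 -c "
from h import *
to((622.8,-169.6,188.5),1.82)"; python3 steer.py '[{}, {}, {}, {}, {}]' 10 60; python3 -c "
from h import *
to((622.8,-169.6,188.5),1.82)"
```

```text
time_s: 3.65
position: [623.1, -171.4, 190.8]
orientation: [0.617, 0.787, 0.0, 0.0]
wrist_force: [-0.5, -0.7, 0.1]
finger_gap: 49.9
grip_force: 0.0
t 3.65 pos [ 623.1 -171.4  190.8] tool d [1.8 0.2 2.3] yawx 1.811 turn -0.009 zaxis [ 0.001 -0.    -1.   ] F [-0.5 -0.7  0.1] j7 0.26
time_s: 4.15
position: [622.8, -171.5, 191.1]
orientation: [0.617, 0.787, -0.0, 0.0]
wrist_force: [-2.3, -0.0, 4.6]
finger_gap: 12.8
grip_force: 60.2
t 4.15 pos [ 622.8 -171.5  191.1] tool d [1.9 0.5 2.6] yawx 1.811 turn -0.009 zaxis [ 0. -0. -1.] F [-2.3 -0.   4.6] j7 0.26
```

```bash
python3 steer.py '[{"turn":-0.1}, {"turn":-0.1}, {"turn":-0.1}, {"turn":-0.1}, {"turn":-0.1}, {"turn":-0.1}, {"turn":-0.1}, {"turn":-0.1}, {"turn":-0.1}, {}]' ; python3 -c "
from h import *
to((622.8+24.7,-169.6+204.5,191),2.71); print(arm.get_state()['torque'])"
```

```text
time_s: 5.15
position: [623.5, -171.0, 191.1]
orientation: [0.213, 0.977, 0.0, 0.001]
wrist_force: [-0.2, 1.2, 3.9]
finger_gap: 12.6
grip_force: 60.1
t 5.15 pos [ 623.5 -171.   191.1] tool d [ 64.1 197.1   0.3] yawx 2.711 turn 0.001 zaxis [ 0.002  0.001 -1.   ] F [-0.2  1.2  3.9] j7 1.1
[0.13120363 0.07043449 0.10215869]
```

```bash
python3 steer.py '[{"sx":3.1, "sy":9.5}, {"sx":6.1, "sy":19}, {"sx":6.1, "sy":19}, {"sx":6.1, "sy":19}, {"sx":6.1, "sy":19}, {"sx":6.1, "sy":19}, {"sx":6.1, "sy":19}, {"sx":6.1, "sy":19}, {"sx":6.1, "sy":19}, {}]' ; python3 steer.py '[{"sx":3.1, "sy":9.5}, {"sx":3.1, "sy":9.5}, {}, {}]'
python3 - <<'E'
from h import *
import pickle
to((622.8+24.7,-169.6+204.5,191),2.71)
for n in("scene","top"):
    f=arm.grab_frame(n); pickle.dump(f,open(n+"1.pkl","wb"))
    x,y=map(int,proj(f,(556,30,130))); a=f["img"][y-50:y+50,x-50:x+50,::-1]; print(n,x-50,y-50); cv2.imwrite(f"pics/{n}2.png",a)
cv2.imwrite("pics/both2.png",cv2.resize(np.hstack([cv2.imread("pics/scene2.png"),cv2.imread("pics/top2.png")]),(800,400),interpolation=cv2.INTER_CUBIC))
E
```

```text
time_s: 6.15
position: [644.2, 1.7, 191.1]
orientation: [0.212, 0.977, 0.002, 0.002]
wrist_force: [2.2, 2.4, 2.4]
finger_gap: 12.8
grip_force: 60.1
time_s: 6.55
position: [646.1, 17.0, 191.1]
orientation: [0.214, 0.977, 0.001, 0.001]
wrist_force: [1.7, 1.4, 5.1]
finger_gap: 12.9
grip_force: 60.4
t 6.55 pos [646.1  17.  191.1] tool d [ 6.2 16.8  0.2] yawx 2.71 turn -0.0 zaxis [ 0.002  0.001 -1.   ] F [1.7 1.4 5.1] j7 0.79
scene 307 177
top 234 177
```

View pics/both2.png

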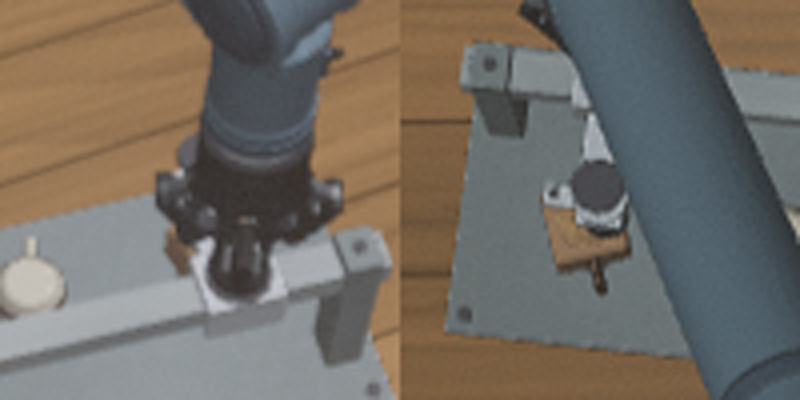

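The left half (scene view) shows the gripper still holding the knob over the rail, now near the +y upright. In the right half (top view) the cap is at about (600,188), just right of the pad on the square cup. I'll refine the pad and cap positions with masks.

Run:
```python
from h import *
import pickle
T=pickle.load(open("top0.pkl","rb")); S=pickle.load(open("scene0.pkl","rb")); T1=pickle.load(open("top1.pkl","rb"))
yaw=-.12; R=np.array([[np.cos(yaw),-np.sin(yaw)],[np.sin(yaw),np.cos(yaw)]]); o=np.array([575.5,-60.5])
def seg(n,f,u,v,r,z,cond):
    u,v=int(u),int(v); K=6
    im=cv2.resize(f["img"][v-r:v+r,u-r:u+r],(0,0),fx=K,fy=K,interpolation=cv2.INTER_CUBIC)
    h=cv2.cvtColor(im,cv2.COLOR_RGB2HSV).astype(int); m=cond(im.astype(int),h).astype(np.uint8)
    m=cv2.morphologyEx(m,cv2.MORPH_OPEN,np.ones((9,9))); m=cv2.morphologyEx(m,cv2.MORPH_CLOSE,np.ones((21,21)))
    k,lab,st,ce=cv2.connectedComponentsWithStats(m); i=1+np.argmax(st[1:,4]); c=max(cv2.findContours((lab==i).astype(np.uint8),0,2)[0],key=cv2.contourArea)
    c=cv2.convexHull(c); M=cv2.moments(c); p=np.array([M["m10"],M["m01"]])/M["m00"]; p=(p+.5)/K-.5+[u-r,v-r]; w=onz(f,*p,z)
    print(n,np.round(p,2),"size",st[i,2:4]/K,"area",st[i,4]/K/K,"world",np.round(w,1),"press",np.round(R.T@(w-o),1))
    h0=h[r*K-12:r*K+12,r*K-12:r*K+12].reshape(-1,3); print("   hsv",np.median(h0,0))
    return m
cork=lambda im,h:(h[...,0]>=11)&(h[...,2]>120)&(h[...,1]>85)
dark=lambda im,h:(im.max(2)<100)&(h[...,1]<70)
ms=[seg("pad top",T,279.6,231.6,10,78,cork),seg("pad scn",S,361,236,10,78,cork),
seg("cap top",T,347.8,229.6,12,200,dark),seg("cap scn",S,295.6,230,12,200,dark),seg("cap top1",T1,283.5,223,12,200,dark)]
cv2.imwrite("pics/m.png",np.hstack([cv2.resize(m*255,(144,144)) for m in ms]))
for f,P,r,nm in((T,(279.6,231.6),10,0),(S,(361,236),10,1)):
    u,v=map(int,P); h=cv2.cvtColor(f["img"],cv2.COLOR_RGB2HSV)[v,u-9:u+10]; print(h.tolist())
```

```text
pad top [279.2 231.2] size [20. 20.] area 314.3333333333333 world [557.5  47.9] press [-30.9 105.5]
   hsv [ 16. 102. 136.]
pad scn [360.33 234.67] size [13.66666667 12.        ] area 131.58333333333334 world [556.4  43.9] press [-31.5 101.3]
   hsv [ 16.  93. 176.]
cap top [345.85 232.23] size [18. 17.] area 167.94444444444443 world [ 525.2 -152.3] press [-38.9 -97.2]
   hsv [120.  10.  78.]
cap scn [295.06 234.86] size [7.16666667 3.33333333] area 14.722222222222221 world [ 550.5 -166.9] press [ -12.1 -108.7]
   hsv [144.  12. 101.]
cap top1 [285.58 225.56] size [18.5        19.16666667] area 226.7777777777778 world [547.6  21.7] press [-37.5  78.3]
   hsv [114.  13.  77.]
[[14, 89, 129], [15, 95, 140], [14, 92, 142], [21, 89, 146], [16, 106, 139], [17, 105, 141], [16, 101, 139], [16, 100, 135], [17, 105, 133], [16, 106, 140], [16, 104, 144], [17, 103, 149], [16, 102, 138], [15, 105, 131], [16, 105, 146], [16, 103, 148], [17, 111, 158], [15, 87, 140], [14, 90, 124]]
[[14, 80, 168], [15, 84, 167], [15, 88, 162], [16, 93, 173], [16, 90, 182], [16, 92, 178], [16, 92, 175], [16, 94, 176], [17, 91, 176], [17, 94, 171], [16, 97, 169], [16, 95, 171], [17, 97, 176], [17, 91, 182], [17, 94, 180], [16, 90, 178], [14, 78, 182], [14, 74, 183], [14, 73, 186]]
```

View pics/m.png

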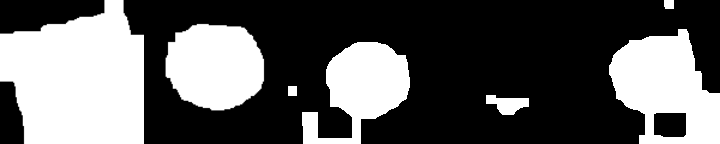

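Run:
```python
from h import *
import pickle
T=pickle.load(open("top0.pkl","rb")); S=pickle.load(open("scene0.pkl","rb")); T1=pickle.load(open("top1.pkl","rb"))
yaw=-.12; R=np.array([[np.cos(yaw),-np.sin(yaw)],[np.sin(yaw),np.cos(yaw)]]); o=np.array([575.5,-60.5])
out=[]
def seg(n,f,u,v,r,z,cond,op=25):
    u,v=int(u),int(v); K=6
    im=cv2.resize(f["img"][v-r:v+r,u-r:u+r],(0,0),fx=K,fy=K,interpolation=cv2.INTER_CUBIC); im=cv2.GaussianBlur(im,(0,0),3)
    h=cv2.cvtColor(im,cv2.COLOR_RGB2HSV_FULL).astype(int); m=cond(im.astype(int),h).astype(np.uint8)
    E=cv2.getStructuringElement(cv2.MORPH_ELLIPSE,(op,op))
    m=cv2.morphologyEx(m,cv2.MORPH_CLOSE,np.ones((9,9)));m=cv2.morphologyEx(m,cv2.MORPH_OPEN,E)
    k,lab,st,ce=cv2.connectedComponentsWithStats(m); i=1+np.argmax(st[1:,4]); c=max(cv2.findContours((lab==i).astype(np.uint8),0,2)[0],key=cv2.contourArea)
    c=cv2.convexHull(c); M=cv2.moments(c); p=np.array([M["m10"],M["m01"]])/M["m00"]; p=(p+.5)/K-.5+[u-r,v-r]; w=onz(f,*p,z)
    e=proj(f,(*(w+R@[0,20]),z)); print(n,np.round(p,2),"size",st[i,2:4]/K,"area",st[i,4]/K/K,"world",np.round(w,1),"press",np.round(R.T@(w-o),1),"px/20mm",np.round(np.array(e)-p,1))
    v=im.copy(); cv2.drawContours(v,[c],-1,(255,0,0),1); out.append(cv2.resize(v,(150,150)))
cork=lambda im,h:(h[...,0]>=22)&(h[...,0]<40)&(h[...,1]>80)&(h[...,2]>110)
pt=lambda im,h:(h[...,0]>=21.5)&(h[...,0]<40)&(h[...,1]>96)&(h[...,2]>110)
dk=lambda im,h:(im.max(2)<95)&(im.max(2)>60)&(h[...,1]<60)
ds=lambda im,h:(im.max(2)<118)&(h[...,1]<60)
seg("pad top",T,279.6,231.6,10,78,pt);seg("pad scn",S,361,236,10,78,cork)
seg("cap top",T,347.8,227,11,200,dk,41);seg("cap scn",S,295.6,229,10,200,ds,31);seg("cap top1",T1,283.5,220,11,200,dk,41)
cv2.imwrite("pics/m2.png",np.hstack(out)[:,:,::-1])
```

```text
pad top [279.57 231.12] size [14.         14.33333333] area 149.88888888888889 world [557.7  46.8] press [-30.5 104.4] px/20mm [-6.4 -0.7]
pad scn [360.62 234.68] size [13.66666667 11.66666667] area 124.3888888888889 world [556.7  44.7] press [-31.2 102.2] px/20mm [ 6.  -1.4]
cap top [347.87 229.78] size [13.66666667 12.66666667] area 130.75 world [ 532.4 -158.3] press [ -31.1 -102.3] px/20mm [-6.9 -0.7]
cap scn [295.24 230.37] size [13.  12.5] area 122.33333333333333 world [ 536.4 -161.2] press [ -26.8 -104.7] px/20mm [ 6.7 -1.6]
cap top1 [283.19 222.96] size [13.83333333 12.5       ] area 132.97222222222223 world [555.4  28.6] press [-30.6  86. ] px/20mm [-6.8 -0.7]
```

View pics/m2.png

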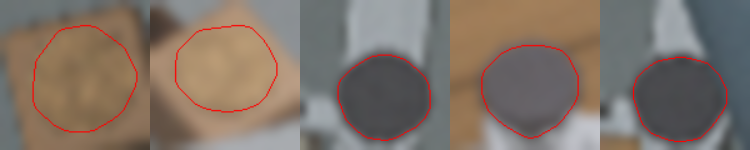

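The contours fit the pad and cap well. Both views put the remaining travel at about 18 mm.

```bash
python3 steer.py '[{"sx":2.8, "sy":8.6}, {"sx":2.8, "sy":8.6}, {}, {}]'
python3 - <<'E'
from h import *
to((648.3,35.0,191),1.71)
E
```

```text
time_s: 7.05
position: [648.2, 34.7, 191.1]
orientation: [0.214, 0.977, 0.001, 0.001]
wrist_force: [1.2, 0.5, 5.4]
finger_gap: 12.7
grip_force: 60.5
t 7.05 pos [648.2  34.7 191.1] tool d [0.  0.3 0.1] yawx 2.71 turn 1.0 zaxis [ 0.002  0.001 -1.   ] F [1.2 0.5 5.4] j7 0.76
```

```bash
python3 steer.py '[{"turn":0.1}, {"turn":0.1}, {"turn":0.1}, {"turn":0.1}, {"turn":0.1}, {"turn":0.1}, {"turn":0.1}, {"turn":0.1}, {"turn":0.1}, {"turn":0.08}]'; python3 steer.py '[{}, {}]'
python3 - <<'E'
from h import *
to((648.3,35.0,270),1.71); print(arm.get_state()["torque"])
E
```

```text
time_s: 8.05
position: [647.4, 34.0, 191.2]
orientation: [0.65, 0.76, -0.0, 0.0]
wrist_force: [-1.2, 0.3, 7.2]
finger_gap: 12.7
grip_force: 60.3
time_s: 8.25
position: [647.3, 34.0, 191.1]
orientation: [0.649, 0.761, -0.0, 0.0]
wrist_force: [-0.5, 0.6, 6.8]
finger_gap: 12.8
grip_force: 60.6
t 8.25 pos [647.3  34.  191.1] tool d [  0.8   1.1 -78.9] yawx 1.729 turn 0.019 zaxis [ 0. -0. -1.] F [-0.5  0.6  6.8] j7 -0.15
[ 0.09760554  0.19521729 -0.10823797]
```

```bash
python3 steer.py '[{}, {}, {}, {}]' 50; python3 steer.py '[{"sz":-10}, {"sz":-20}, {"sz":-25}, {"sz":-25}, {}]' -
python3 - <<'E'
from h import *
import pickle
p=(555.7-1,45.5,0)
to((556.5,46,270),1.729)
for n in("scene","top"):
    f=arm.grab_frame(n); pickle.dump(f,open(n+"2.pkl","wb"))
    x,y=map(int,proj(f,(556,40,150))); a=f["img"][y-50:y+50,x-50:x+50,::-1]; print(n,x-50,y-50); cv2.imwrite(f"pics/{n}3.png",a)
cv2.imwrite("pics/both3.png",cv2.resize(np.hstack([cv2.imread("pics/scene3.png"),cv2.imread("pics/top3.png")]),(800,400),interpolation=cv2.INTER_CUBIC))
E
```

```text
time_s: 8.65
position: [646.6, 34.3, 189.3]
orientation: [0.649, 0.761, -0.001, -0.001]
wrist_force: [-0.1, 0.9, -0.4]
finger_gap: 50.0
grip_force: 0.0
time_s: 9.15
position: [650.2, 35.7, 276.0]
orientation: [0.648, 0.761, 0.003, 0.003]
wrist_force: [0.7, 0.5, 0.5]
finger_gap: 50.0
grip_force: 0.0
t 9.15 pos [650.2  35.7 276. ] tool d [ 25.1 -90.9   5.2] yawx 1.731 turn 0.002 zaxis [ 0.01   0.001 -1.   ] F [0.7 0.5 0.5] j7 -0.12
scene 310 172
top 230 176
```

View pics/both3.png

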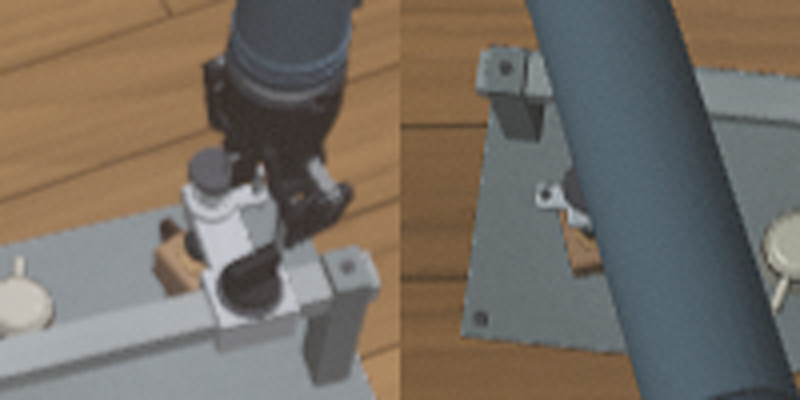

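In the scene view the knob is released with its bar lying close to its starting angle. The cap is at (210,172), the pin at (258,182), and the cup has not moved. In the top view the arm covers most of the cap. I'll measure the cap's travel in the scene view.

Run:
```python
from h import *
import pickle
yaw=-.12; R=np.array([[np.cos(yaw),-np.sin(yaw)],[np.sin(yaw),np.cos(yaw)]]); o=np.array([575.5,-60.5])
for n,u,v in(("scene0",295,229),("scene2",362,214)):
    f=pickle.load(open(n+".pkl","rb")); r=10;K=6
    im=cv2.GaussianBlur(cv2.resize(f["img"][v-r:v+r,u-r:u+r],(0,0),fx=K,fy=K,interpolation=cv2.INTER_CUBIC),(0,0),3)
    h=cv2.cvtColor(im,cv2.COLOR_RGB2HSV_FULL); 
    m=((im.max(2)<118)&(im.max(2)>70)&(h[...,1]<60)).astype(np.uint8); m=cv2.morphologyEx(m,cv2.MORPH_OPEN,cv2.getStructuringElement(cv2.MORPH_ELLIPSE,(31,31)))
    k,lab,st,ce=cv2.connectedComponentsWithStats(m); i=1+np.argmax(st[1:,4]); p=(ce[i]+.5)/K-.5+[u-r,v-r]; w=onz(f,*p,200)
    print(n,p,st[i]/K,w,R.T@(w-o))
```

```text
scene0 [295.22914774 230.35176355] [  4.16666667   6.          13.          12.5        734.        ] [ 536.32807805 -161.21489033] [ -26.83342057 -104.67997012]
scene2 [362.62016712 214.61576037] [  5.33333333   5.          11.16666667  12.66666667 668.16666667] [560.6470416   41.97923106] [-27.01416032  99.96418516]
```

```bash
python3 steer.py '[{"sx":8, "sy":-31}, {"sx":8, "sy":-30}, {"sx":8, "sy":-29}, {}, {}, {}]' 0 30
python3 - <<'E'
from h import *
to((558.3,45.6,204),1.729)
E
```

```text
time_s: 9.85
position: [555.1, 43.7, 269.8]
orientation: [0.649, 0.761, -0.0, -0.0]
wrist_force: [-0.2, -0.0, 0.4]
finger_gap: -0.2
grip_force: 0.0
t 9.85 pos [555.1  43.7 269.8] tool d [ 1.4  3.4 65.8] yawx 1.73 turn 0.001 zaxis [-0.  0. -1.] F [-0.2 -0.   0.4] j7 -0.1
```

```bash
python3 steer.py '[{"sx":1.4, "sy":3.4, "sz":15}, {"sz":20}, {"sz":15}, {"sz":10}, {"sz":4}, {}, {}]'
python3 - <<'E'
from h import *
to((558.3,45.6,200),1.729)
E
python3 steer.py '[{"sz":2}, {"sz":2}, {}, {}]'
python3 - <<'E'
from h import *
to((558.3,45.6,182),1.729)
E
```

```text
time_s: 10.55
position: [558.4, 46.3, 206.9]
orientation: [0.648, 0.761, 0.0, 0.0]
wrist_force: [0.3, -0.6, -0.6]
finger_gap: -0.2
grip_force: 0.0
t 10.55 pos [558.4  46.3 206.9] tool d [-0.7 -0.2  6.9] yawx 1.731 turn 0.002 zaxis [ 0.001  0.    -1.   ] F [ 0.3 -0.6 -0.6] j7 -0.14
time_s: 10.95
position: [557.8, 46.1, 202.4]
orientation: [0.648, 0.761, 0.0, 0.0]
wrist_force: [-0.2, 0.2, 1.0]
finger_gap: 0.1
grip_force: 0.0
t 10.95 pos [557.8  46.1 202.4] tool d [-0.6  0.4 20.4] yawx 1.731 turn 0.002 zaxis [ 0. -0. -1.] F [-0.2  0.2  1. ] j7 -0.14
```

```bash
for i in 1; do python3 steer.py '[{"sz":2}, {}, {}]'|sed -n '2p;4p'; python3 steer.py '[{"sz":2}, {}, {}]'|sed -n '2p;4p';  python3 steer.py '[{"sz":4}, {}, {}]'|sed -n '2p;4p'; python3 steer.py '[{"sz":3}, {}, {}]'|sed -n '2p;4p'; done
```

```text
position: [557.7, 46.1, 200.3]
wrist_force: [0.7, -0.9, 0.3]
position: [557.8, 46.1, 198.5]
wrist_force: [-2.1, 0.2, 2.1]
position: [558.0, 46.2, 194.4]
wrist_force: [-0.0, -0.3, 3.5]
position: [558.0, 46.2, 191.5]
wrist_force: [0.2, 0.3, 4.3]
```

```bash
python3 steer.py '[{"sz":3}, {}, {}]'|sed -n '2p;4p'; python3 steer.py '[{"sz":3}, {}, {}]'|sed -n '2p;4p';  python3 steer.py '[{"sz":3}, {}, {}]'|sed -n '2p;4p'; for i in 1 2 3 4; do python3 steer.py '[{}]'|sed -n '2p;4p'; done
```

```text
position: [558.1, 46.2, 189.3]
wrist_force: [-2.6, 0.4, 8.5]
position: [558.1, 46.2, 186.7]
wrist_force: [-4.0, -0.7, 10.2]
position: [558.1, 46.2, 184.2]
wrist_force: [-3.7, -0.6, 11.6]
position: [558.1, 46.2, 184.2]
wrist_force: [-4.5, -1.2, 12.3]
position: [558.1, 46.2, 184.2]
wrist_force: [-4.1, -0.4, 12.3]
position: [558.1, 46.2, 184.2]
wrist_force: [-3.5, -0.8, 12.3]
position: [558.1, 46.2, 184.2]
wrist_force: [-5.3, -0.8, 12.8]
```

```bash
python3 steer.py '[{"sz":2.7}, {}, {}]'|sed -n '2p;4p'; for i in 1 2 3 4; do python3 steer.py '[{}]'|sed -n '2p;4p'; done
python3 - <<'E'
from h import *
import pickle
to((558.3,45.6,182),1.729)
for n in("scene","top"):
    f=arm.grab_frame(n); pickle.dump(f,open(n+"3.pkl","wb"))
    x,y=map(int,proj(f,(570,45,150))); a=f["img"][y-38:y+38,x-50:x+50,::-1]; print(n,x-50,y-38); cv2.imwrite(f"pics/{n}4.png",a)
cv2.imwrite("pics/both4.png",cv2.resize(np.hstack([cv2.imread("pics/scene4.png"),cv2.imread("pics/top4.png")]),(800,304),interpolation=cv2.INTER_CUBIC))
E
```

```text
position: [558.1, 46.2, 181.9]
wrist_force: [-4.2, -0.2, 13.2]
position: [558.1, 46.2, 181.9]
wrist_force: [-4.3, -1.2, 14.1]
position: [558.1, 46.2, 181.9]
wrist_force: [-4.5, -0.9, 14.6]
position: [558.1, 46.2, 181.9]
wrist_force: [-4.6, -1.3, 13.4]
position: [558.2, 46.2, 181.9]
wrist_force: [-4.5, -0.4, 13.5]
t 14.15 pos [558.2  46.2 181.9] tool d [-0.6  0.1 -0.1] yawx 1.731 turn 0.002 zaxis [ 0.001 -0.001 -1.   ] F [-4.5 -0.4 13.5] j7 -0.16
scene 313 187
top 228 184
```

View pics/both4.png

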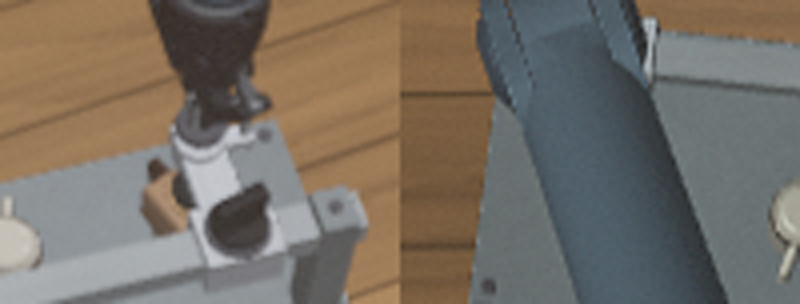

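The scene view shows the shut fingers holding the cap down, with its rim about level with the pin. The clamp bar is still in its tightened position, and the cup stands under the foot. The height (181.9 mm) and the force (about 14 N) both match 18 mm of travel.

```bash
python3 -c "
from cell import arm
print(arm.job_done())"
```

```text
the job is handed in; nothing more can be done
None
```

I moved the press head about 207 mm to put the foot over the cork pad, retightened the knob to about 1.29 rad, and handed the job in at about 14 s, with the arm holding the plunger about 18 mm down (tool tip at 181.9 mm, about 14 N); the result of the judging was not shown.

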